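# Lay the rework tools into the kit tray in order of use

### The job

Lay out the rework kit in the tray in order of use, counting from the tray's yellow end: the white pen with the green cap in the first place, the black tweezers in the second; the black brush already lies in the third and stays there. Each tool lies flat in the grooves of both grey bars, roughly centred over them, either way round.

Things in the scene. Friction and masses are not known exactly. Their poses are not given: they have to be found in the camera images.
- tray: Aluminium tray 160 x 130 mm, rim 12 mm high, fixed. Origin: centre of underside. Two grey bars along its x axis at y = -40 and +40 mm, 12 mm wide; tools lie along y in their grooves: floor 14 mm above the bench, sides to 24 mm. Place 1 (26 mm wide) at x = -56 mm by the yellow end (-x side), place 2 (26 mm) at x = -4, place 3 (38 mm) at x = 52 mm. Bare floor (3 mm) between bars.
- pen: Flux pen: white barrel, green cap, 138 mm long, lying flat on the bench. Origin: middle of its length, at its underside. Its y axis runs along it towards the white tip, z up. Barrel 10 mm wide and 10 mm high (take it at the origin); the cap, 12 mm wide and 13 mm high, runs from y = -22 to -68 mm. Loose, about 25 g.
- black_tweezers: Black tweezers, 128 mm long, 11 mm wide, 10 mm high, lying flat on the bench (they do not flex). Origin: middle of their length, at the underside; y axis along them, z up. Loose, about 20 g.
- brush: Black brush, 130 mm long, 32 mm wide with its bristles, 10 mm high, lying in place 3 of the tray from the start. Origin: middle of its length and width, at its underside; y axis along it, z up. Its 13 mm wide handle lies at x = -3 to -16 mm, the bristles on the +x side. Loose, 30 g; to be left there.

How it is judged:
By the outcome, as a careful person would: the job done as asked, in the order asked, and still so for the second after the job is handed in, with the robot touching nothing.
It also fails if it takes over 59 s, if anything falls off the work surface, if the arm or the gripper's body presses on something with over 40 N, if the wrist force passes 120 N, or if a joint passes its speed limit or range.

### The arm

A 6-joint arm with a two-finger parallel gripper is mounted at the origin on the work surface; the furniture and walls round the work are solid. World frame = base frame: x ahead of the robot, y to its left, z up, the work surface at z = 0. Lengths are in m, angles in rad, forces in N, time in s.
With the tool pointing down it reaches from about 0.275 to 0.875 m from the base axis. Payload 12.5 kg.
Tool frame: the origin (TCP) lies on the centre line of the jaws, within the pads' length; the fingertips stand r.finger_overhang ahead of it and the grasp point (between the pads) lies 3 mm ahead of it (r.finger_overhang is the distance from the TCP to the fingertips, in m); z points along the fingers, y is the line along which they close (so a half turn about z gives the same grasp; the last joint's range is limited). The gripper opens to 85 mm and grips with 20 to 120 N. Pads are 22 mm wide; open, the fingers measure 114 mm over their backs; the gripper's body (76 mm by 85 mm) begins 54 mm behind the grasp point. The pads swing forward as they close: fully open they stand 13 mm farther back than shut.
Start: joints at [-1.286, 0.351, 1.652, -0, 1.139, -0.085], TCP at [0.199, -0.513, 0.253] pointing down, gripper open.
Joint ranges: [-2.75, 2.75], [-0.79, 2.1], [0.01, 2.65], [-1.57, 4.71], [0.07, 3.14], [-2.87, 2.87]. Speed limits (rad/s): [2.22, 2.22, 2.79, 3.14, 3.14, 3.14].

### API

Orientations are given as a unit quaternion [x, y, z, w].
In Python, from cell import r, optics gives the robot as it stands. The module is installed in compiled form; this text tells all that it offers. Calls block until the motion is done:
- r.move_to(position, orientation): joint-space move of the TCP to a pose.
- r.move_linear(position, rot=None, vel=0.15): straight line of the TCP; rot=None keeps the orientation; vel is the mean speed in m/s.
- r.set_joints(angles): joint-space move.
- r.set_gripper(opening, squeeze=None): opening from 0.0 (shut) to 1.0 (fully open); squeeze is the grip in N (None keeps the last); returns when the fingers have stopped.
- r.sleep(seconds).
- r.inverse_kinematics(position, orientation): joint angles nearest the present ones, or None.
- optics.get_image(name): name is "scene" or "top"; returns a dict with "pixels" (384x512x3 uint8, red, green, blue), "depth" (384x512 float32, m along the optical axis (not along the pixel's ray), 0 where there is no reading), "fx", "fy", "cx", "cy" (pixels), "camera_from_world" (4x4, takes a point from world to camera coordinates). Camera axes: x right, y down, z forward; pixel columns grow to the right and rows downward; lengths in m; the calibration is good to about 2 mm. A picture is of the moment at which its call begins.
A pose or a line that the arm cannot do raises r.PlanningError and nothing moves.
- r.hand_in(): hands the job in; it is judged then, once.
Readings, each from a call of its own:
- r.current_t(): time.
- r.current_q(): joint angles.
- r.current_qvel(): joint speeds.
- r.current_effort(): joint torques, N m.
- r.current_tool_pos(): TCP position.
- r.current_ee_rot(): TCP orientation.
- r.current_contact_force(): force on the tool from outside, world axes, zero at the start.
- r.current_torque(): the same for the moment, N m.
- r.current_opening(): opening from 0.0 (shut) to 1.0 (fully open).
- r.current_finger_force(): force on a finger pad.
Only numpy, scipy, OpenCV 4.12 (cv2) and the standard library are available. Lean on these libraries where they do the work, as an engineer would, in place of code of your own. Each camera call takes 0.05 s, during which the arm holds its last target. There are 200 camera calls.

## Working session

There is one attempt and no reset: what is moved stays moved. The work goes in short steps, each a Python script; the robot and the scene stay as the last script left them, time stands still between calls to the robot, and variables do not carry over. Pictures are saved under pics/ and viewed, at most 10 in all, crops included, and the job is handed in when it is done.

```bash
mkdir -p pics; python3 - <<'E'
from cell import r, optics
import cv2,numpy as np
for n in("scene","top"):
    d=optics.get_image(n); cv2.imwrite(f"pics/{n}0.png",d["pixels"][:,:,::-1]); np.savez(f"{n}0.npz",**d)
    print(n,d["fx"],d["cx"],d["cy"],np.linalg.inv(d["camera_from_world"]).round(3).tolist())
print(r.finger_overhang,r.current_t(),r.current_ee_rot())
E
```

```text
scene 464.895375530124 253.04421800404296 187.65957767206953 [[-0.941, -0.264, 0.213, 0.305], [-0.338, 0.758, -0.558, 0.667], [-0.014, -0.597, -0.802, 0.73], [0.0, 0.0, 0.0, 1.0]]
top 358.0882064944999 258.98797352507506 188.65744259798703 [[0.027, -0.983, 0.184, 0.311], [-1.0, -0.026, 0.012, 0.178], [-0.007, -0.184, -0.983, 0.892], [0.0, 0.0, 0.0, 1.0]]
0.022 0.1 [ 9.82956752e-01  1.83836144e-01 -3.86906440e-05 -5.43318279e-04]
```

View pics/top0.png

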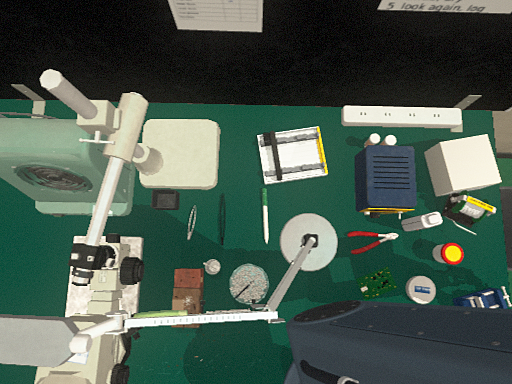

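View pics/scene0.png

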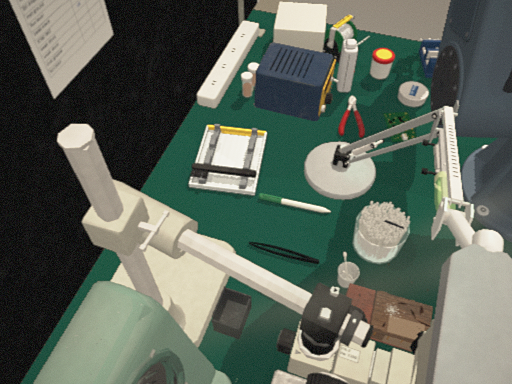

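Top view: the tray is at about (292,153) with its yellow end on the right at (322,150) and the brush near (270,155). The pen is at (265,214), the black tweezers at (222,218), and other tweezers at (192,222). A lamp arm crosses from (309,242) to (270,315). The scene view shows the same layout.

Next I'll get metric positions and obstacle heights.

```bash
cat > h.py <<'E'
import numpy as np,cv2
def cloud(d):
    h,w=d["depth"].shape; v,u=np.mgrid[:h,:w]; z=d["depth"]
    c=np.stack([(u-d["cx"])/d["fx"]*z,(v-d["cy"])/d["fy"]*z,z,np.ones_like(z)],-1)
    p=(c@np.linalg.inv(d["camera_from_world"]).T)[...,:3]; p[z==0]=np.nan; return p
def ray(d,uv,h):
    uv=np.atleast_2d(uv).astype(float); T=np.linalg.inv(d["camera_from_world"])
    k=np.c_[(uv[:,0]-d["cx"])/d["fx"],(uv[:,1]-d["cy"])/d["fy"],np.ones(len(uv))]@T[:3,:3].T
    o=T[:3,3]; return o+k*((h-o[2])/k[:,2:])
def blob(m,roi):
    "largest connected blob within roi (u0,v0,u1,v1), pixel coordinates"
    z=np.zeros(m.shape,np.uint8); u0,v0,u1,v1=roi; z[v0:v1,u0:u1]=m[v0:v1,u0:u1]
    n,l,s,_=cv2.connectedComponentsWithStats(z); i=1+np.argmax(s[1:,4]); v,u=np.where(l==i); return np.c_[u,v]
def axis(P):
    "centre, length, width, direction angle of ground points"
    (c,(a,b),_)=cv2.minAreaRect((P[:,:2]*1000).astype(np.float32)); w,vv=np.linalg.eigh(np.cov(P[:,:2].T)); e=vv[:,1]
    t=(P[:,:2]-P[:,:2].mean(0))@e
    return np.round(c,1),round(max(a,b)),round(min(a,b)),round(float(np.degrees(np.arctan2(e[1],e[0]))),1)
E
python3 - <<'E'
from h import *
for n in("top","scene"):
    d=dict(np.load(n+"0.npz")); p=cloud(d)
    R=[]
    hsv=cv2.cvtColor(d["pixels"],cv2.COLOR_RGB2HSV); 
    rois=dict(top=dict(pen=(255,183,280,250),tw=(213,188,232,250),tray=(250,118,335,190)),scene=dict(pen=(255,188,335,218),tw=(240,235,325,268),tray=(180,115,275,205)))[n]
    H,S,V=cv2.split(hsv)
    w=blob((S<70)&(V>120),rois["pen"]); g=blob((V>60)&(H>50)&(H<75)&(S>90),rois["pen"])
    t=blob(V<45,rois["tw"]); y=blob((H>15)&(H<32)&(S>120)&(V>100),rois["tray"])
    for k,b,h in(("white",w,.007),("cap",g,.009),("tw",t,.006),("yellow",y,.012)): print(n,k,len(b),axis(ray(d,b,h)))
    print("HSV bench",hsv[{"top":(230,245),"scene":(230,280)}[n]])
    Z=p[...,2]
    if n=="top":
        # height grid 4cm cells: max z
        g={}
        print("bench z",np.nanmedian(p[225:235,240:250,2]))
        xs=np.arange(.0,.76,.04); ys=np.arange(.5,-.3,-.04)
        for x in xs[::-1]: print("%.2f"%x,*["%4d"%(1000*np.nanmax(np.where((abs(p[...,0]-x)<.02)&(abs(p[...,1]-yy)<.02),Z,-.001))) for yy in ys])
        print("y:",*["%4d"%(1000*yy) for yy in ys])
a=cv2.imread("pics/top0.png")[115:255,180:340]; b=cv2.imread("pics/scene0.png")[115:275,180:340]
cv2.imwrite("pics/c0.png",np.vstack([cv2.resize(a,None,fx=2.2,fy=2.2,interpolation=2),]))
b=cv2.resize(b,None,fx=2.2,fy=2.2,interpolation=2);a=cv2.resize(a,None,fx=2.2,fy=2.2,interpolation=2);a=cv2.copyMakeBorder(a,0,b.shape[0]-a.shape[0],0,0,0)
cv2.imwrite("pics/c0.png",np.hstack([a,b]))
E
```

```text
top white 175 (array([388.7, 169.7]), 94, 12, -175.9)
top cap 88 (array([457.8, 175. ]), 41, 13, -175.4)
top tw 15 (array([345. , 276.6]), 17, 2, -176.2)
top yellow 183 (array([580.2,  33.9]), 124, 14, -169.9)
HSV bench [ 82 153  90]
bench z 0.00029442480717906117
0.72  387  390  391  393  394  392  389  398  400  401  403  404  405  402  384  395  382  380  382  334
0.68    3    4    4    4  401  401  402  404  403  325  351  400  409  410  412  412  414  415  393   35
0.64   22   23   23   24   23   24    4    4   25   24   16   25   13   34   34   33   33   34   34   33
0.60   23  288  299  285   23   23    4    4   27   28   26   25   17    4   58   59   54    3   86   88
0.56  449  450  334  282   23   24    5    5   14   27    7   17   25    5  102  103  103  102   87   89
0.52  449  450  308   22   24   23    4    4   25   27   28   26   26    4  103  104  105  103   75   89
0.48  320  318  312   56   23   23    5    4   16   24   12    4    4    5  104  103  104  102    4   89
0.44  179  285  282   54    8   11    8    3   16    4    4    5    4    5  105  105  105  101    5 
[... 807 characters left out ...]
-1   -1   -1   -1   -1   -1   -1   -1
0.08    2    5  261    4    5    5    4    4    4    4   16   -1   -1   -1   -1   -1   -1   -1   -1   -1
0.04    2    3    4    4    4    4    4    3    4   12   17   -1   -1   -1   -1   -1   -1   -1   -1   -1
0.00    0    3    2    3    2    1    0   -1   -1   -1   -1   -1   -1   -1   -1   -1   -1   -1   -1   -1
y:  500  460  420  380  340  300  260  220  180  140  100   60   20  -19  -59  -99 -139 -179 -219 -259
scene white 282 (array([390.3, 171. ]), 95, 14, -175.8)
scene cap 141 (array([459.2, 177.4]), 42, 15, -176.0)
scene tw 324 (array([399.6, 278.7]), 126, 15, -178.6)
scene yellow 224 (array([582.5,  37.8]), 69, 21, -171.6)
HSV bench [ 81 149  87]
```

View pics/c0.png

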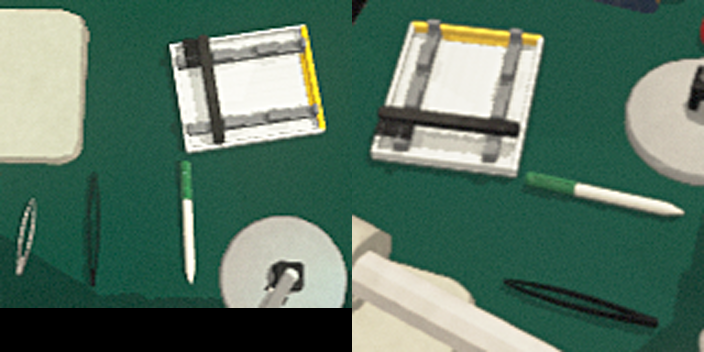

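The crop confirms it: the cap points to +x (towards the tray), the brush lies in the place away from the yellow end, and the black tweezers are at about (93,228) in the crop. Next come the tray outline, the tweezers by local contrast, and a check of the arm's clearance from the lamp.

```bash
python3 - <<'E'
from h import *
from cell import r
from scipy.spatial.transform import Rotation as Ro
from scipy.optimize import least_squares
for n in("top","scene"):
    d=dict(np.load(n+"0.npz")); H,S,V=cv2.split(cv2.cvtColor(d["pixels"],cv2.COLOR_RGB2HSV))
    roi=dict(top=(250,118,335,190),scene=(180,115,275,205))[n]
    green=(H>65)&(H<95)&(S>90)
    b=blob(~green,roi); hull=cv2.convexHull(b.astype(np.int32))[:,0]
    print(n,"tray",len(b),[cv2.minAreaRect((ray(d,hull,.010)[:,:2]*1000).astype(np.float32))])
    m=((S<70)&(V<170)&(V>60)); 
    roi=dict(top=(213,188,232,250),scene=(240,235,325,268))[n]
    t=blob((V<(70 if n=="top" else 55)),roi); print(n,"tw",len(t),axis(ray(d,t,.006)),cv2.minAreaRect((ray(d,t,.006)[:,:2]*1000).astype(np.float32)))
    p=cloud(d)
    q=p[(p[...,2]>.008)&(p[...,2]<.04)&(abs(p[...,0]-.54)<.12)&(p[...,1]>-.02)&(p[...,1]<.21)&(p[...,0]>.455)]
    # grey bars by height: print bars as points over 18mm
    k=q[q[:,2]>.008]; print("depth tray",len(k),cv2.minAreaRect((k[:,:2]*1000).astype(np.float32)))
# arm linkage
A=[];B=[]
for x in(.35,.45,.55,.65,.75):
  for z in(.05,.2,.35):
    q=r.inverse_kinematics([x*.28,-x*.96,z],[1,0,0,0])
    if q is not None: A.append(q);B.append([x,z])
A=np.array(A);B=np.array(B)
a,b=A[:,1],A[:,1]+A[:,2]
M=np.c_[np.ones_like(a),np.sin(a),np.sin(b),np.cos(b)]; print(np.linalg.lstsq(M,B[:,0],rcond=None)[:2])
M=np.c_[np.ones_like(a),np.cos(a),np.cos(b),np.sin(b)]; print(np.linalg.lstsq(M,B[:,1],rcond=None)[:2])
def pose(th): # jaw closing axis at world angle th
    y=np.array([np.cos(th),np.sin(th),0]); z=np.array([0,0,-1.]); return Ro.from_matrix(np.c_[np.cross(y,z),y,z]).as_quat()
for P in([.418,.173,.024],[.4,.278,.024],[.54,.1,.04],[.45,.17,.2]):
  for th in(94,-86): 
    q=r.inverse_kinematics(P,pose(np.radians(th))); print(P,th,None if q is None else np.round(q,2))
r.finger_overhang and print(r.finger_overhang)
E
```

```text
top tray 3288 [((568.3920288085938, 106.7095947265625), (138.05191040039062, 164.90875244140625), 10.132001876831055)]
top tw 333 (array([393.4, 284.9]), 139, 29, 178.2) ((393.4300231933594, 284.8810729980469), (139.0522918701172, 29.44407081604004), 2.568047285079956)
depth tray 1347 ((557.2688598632812, 80.18283081054688), (163.04905700683594, 234.55133056640625), 10.857856750488281)
scene tray 4397 [((570.221923828125, 107.98994445800781), (137.362548828125, 178.36935424804688), 10.252742767333984)]
scene tw 385 (array([399.7, 278.6]), 127, 16, -178.4) ((399.70330810546875, 278.552490234375), (126.87835693359375, 16.09200096130371), 1.3705312013626099)
depth tray 1918 ((556.8472290039062, 80.47681427001953), (165.97119140625, 233.19342041015625), 10.311483383178711)
(array([0.00499915, 0.48531574, 0.43545814, 0.04093456]), array([2.36206605e-07]))
(array([ 0.0158,  0.4873,  0.4378, -0.0407]), array([2.02704197e-31]))
[0.418, 0.173, 0.024] 94 [ 0.29  0.58  2.04 -0.    0.52 -1.35]
[0.418, 0.173, 0.024] -86 [ 0.29  0.58  2.04 -0.    0.52  1.79]
[0.4, 0.278, 0.024] 94 [ 0.51  0.62  1.95 -0.    0.57 -1.13]
[0.4, 0.278, 0.024] -86 [ 0.51  0.62  1.95 -0.    0.57  2.01]
[0.54, 0.1, 0.04] 94 [ 0.1   0.66  1.79 -0.    0.7  -1.54]
[0.54, 0.1, 0.04] -86 [ 0.1   0.66  1.79 -0.    0.7   1.6 ]
[0.45, 0.17, 0.2] 94 [ 0.26  0.29  1.88 -0.    0.97 -1.38]
[0.45, 0.17, 0.2] -86 [ 0.26  0.29  1.88 -0.    0.97  1.77]
0.022
```

```bash
cat >> h.py <<'E'
from scipy.spatial.transform import Rotation as Ro
TC=np.array([.569,.1075]); TA=np.radians(100.2)   # tray centre, direction of its x axis
def tray(x,y): c,s=np.cos(TA),np.sin(TA); return TC+np.array([c*x-s*y,s*x+c*y])
def pose(th): # tool down, jaws closing along world angle th
    y=np.array([np.cos(th),np.sin(th),0]); z=np.array([0,0,-1.]); return Ro.from_matrix(np.c_[np.cross(y,z),y,z]).as_quat()
def proj(d,P):
    c=np.append(P,1)@d["camera_from_world"].T; return np.array([d["fx"]*c[0]/c[2]+d["cx"],d["fy"]*c[1]/c[2]+d["cy"]])
E
python3 - <<'E'
from h import *
o=[]
for n,(u,v) in(("top",(245,115)),("scene",(180,115))):
    d=dict(np.load(n+"0.npz")); s=4.2; im=cv2.resize(d["pixels"][v:v+95,u:u+95,::-1],None,fx=s,fy=s,interpolation=cv2.INTER_CUBIC)
    def px(x,y,z): return tuple(int(k) for k in (proj(d,np.append(tray(x,y),z))-[u,v]+.5)*s)
    for x,w in((-.056,.013),(-.004,.013),(.052,.019)):
        for y in(-.04,.04):
            for sg in(-1,1): cv2.line(im,px(x+sg*w,y-.006,.024),px(x+sg*w,y+.006,.024),(0,0,255),1)
    c=[px(x,y,.012) for x,y in((-.08,-.065),(.08,-.065),(.08,.065),(-.08,.065))]
    cv2.polylines(im,[np.array(c)],True,(255,0,255),1); o.append(im)
cv2.imwrite("pics/ov.png",np.hstack(o))
E
```

```text
(no output)
```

View pics/ov.png

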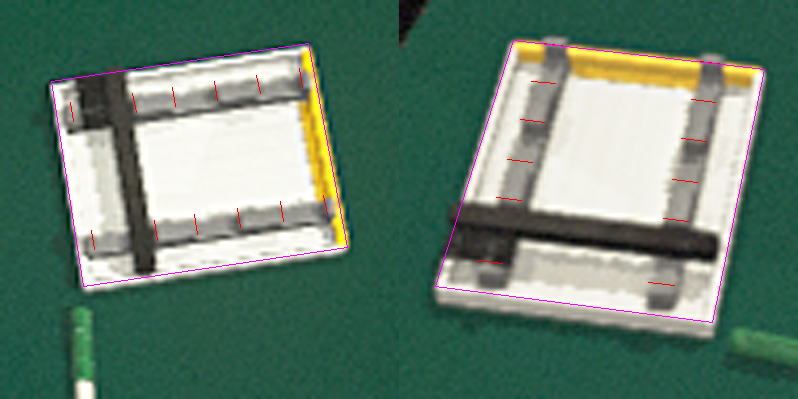

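The overlay fits the tray in both views: magenta outline on the rim, red ticks on the groove sides. Now the pen.

```bash
cat >> h.py <<'E'
def xfer(r,src,sa,dst,da,stage):
    "pick at src (jaw angle sa), place at dst (jaw angle da)"
    if stage=="pick":
        r.set_gripper(.38,squeeze=30); print("overhang",r.finger_overhang,r.current_opening())
        r.move_to([*src,.17],pose(sa)); r.move_linear([*src,.024],vel=.12)
        print("force",r.current_contact_force()); r.set_gripper(0.); 
        r.move_linear([*src,.13],vel=.15)
        print("grip",r.current_opening(),r.current_finger_force(),r.current_contact_force(),r.current_t())
    else:
        r.move_to([*dst,.13],pose(da)); r.move_linear([*dst,.0385],vel=.08)
        print("force",r.current_contact_force(),r.current_opening()); r.set_gripper(.3); r.move_linear([*dst,.16],vel=.15); print(r.current_t())
E
python3 - <<'E'
from h import *
from cell import r,optics
xfer(r,[.4209,.1730],np.radians(94.3),None,None,"pick")
d=optics.get_image("scene"); cv2.imwrite("pics/s1.png",d["pixels"][60:300,140:440,::-1].repeat(2,0).repeat(2,1))
E
```

```text
overhang 0.022 0.3821679605573835
force [ 0.17011833 -0.27125705 -0.99398251]
grip 0.10358258115152526 31.985771656036377 [ 0.5788742  -0.22576993 -0.3266352 ] 5.775
```

View pics/s1.png

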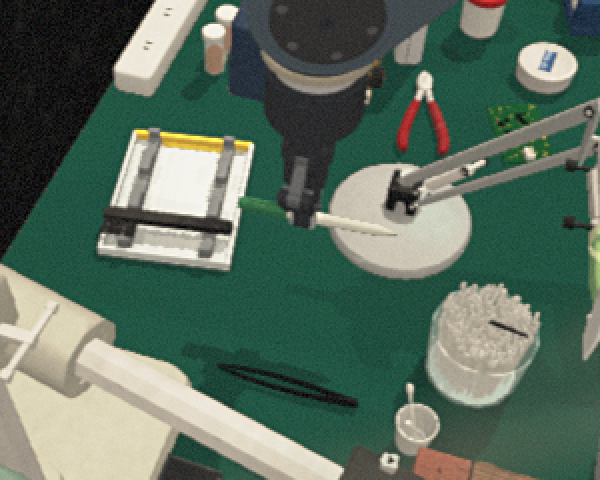

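The pen is held level at about (300,210) in the picture. I'll place it, then pick the tweezers.

```bash
python3 - <<'E'
from h import *
from cell import r,optics
xfer(r,None,None,tray(-.056,-.008),TA,"place")
xfer(r,[.399,.2778],np.radians(91.4),None,None,"pick")
d=optics.get_image("scene"); cv2.imwrite("pics/s2.png",d["pixels"][60:300,140:440,::-1].repeat(2,0).repeat(2,1))
E
```

```text
force [-1.03262863 -0.73649074 -0.89769653] 0.1019327717424409
9.2167
overhang 0.022 0.3830128933414642
force [ 0.07999418  0.14612671 -0.58588374]
grip 0.11338960495946035 31.03028655052185 [ 0.12381464 -0.04134548 -0.23998152] 13.125
```

View pics/s2.png

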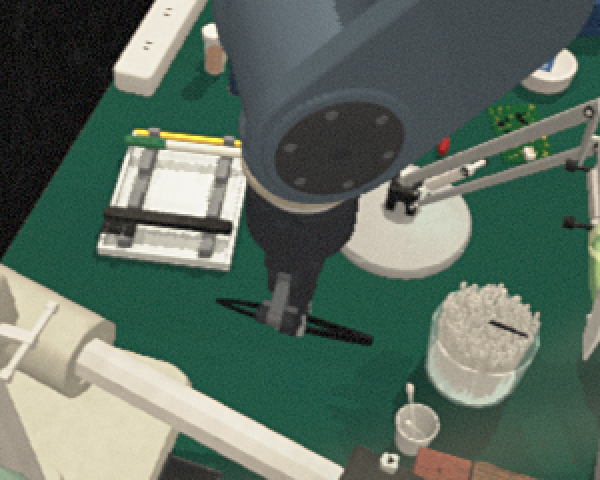

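The tweezers are held at about (290,320) and the pen lies in place 1. Next I'll place the tweezers, clear the view and check.

```bash
python3 - <<'E'
from h import *
from cell import r,optics
xfer(r,None,None,tray(-.004,0),TA,"place")
r.move_to([.25,-.45,.25],pose(np.radians(30)))
print(r.current_t()); o=[]
for n,(u,v) in(("top",(245,115)),("scene",(180,115))):
    d=optics.get_image(n); np.savez(n+"3.npz",**d); s=4.2; im=cv2.resize(d["pixels"][v:v+95,u:u+95,::-1],None,fx=s,fy=s,interpolation=cv2.INTER_CUBIC)
    def px(x,y,z): return tuple(int(k) for k in (proj(d,np.append(tray(x,y),z))-[u,v]+.5)*s)
    for x,w in((-.056,.013),(-.004,.013),(.052,.019)):
        for y in(-.04,.04):
            for sg in(-1,1): cv2.line(im,px(x+sg*w,y-.006,.024),px(x+sg*w,y+.006,.024),(0,0,255),1)
    o.append(im)
    p=cloud(d); c,sn=np.cos(TA),np.sin(TA); q=p[...,:2]-TC; X=q@[c,sn]; Y=q@[-sn,c]
    for x0 in(-.056,-.004): 
        for ya in(-.06,-.03,0,.03,.055):
            m=(abs(X-x0)<.009)&(abs(Y-ya)<.006); print(n,x0,ya,"z top mm",np.round(1000*np.nanpercentile(p[m][:,2],85),1) if m.any() else None)
cv2.imwrite("pics/ov3.png",np.hstack(o))
E
```

```text
force [-0.15420706 -0.07925524  0.04003008] 0.11231694729712655
16.6917
18.9917
top -0.056 -0.06 z top mm 26.5
top -0.056 -0.03 z top mm 27.6
top -0.056 0 z top mm 24.8
top -0.056 0.03 z top mm 25.2
top -0.056 0.055 z top mm 23.7
top -0.004 -0.06 z top mm 12.9
top -0.004 -0.03 z top mm 18.8
top -0.004 0 z top mm 22.3
top -0.004 0.03 z top mm 24.1
top -0.004 0.055 z top mm 23.8
scene -0.056 -0.06 z top mm 25.6
scene -0.056 -0.03 z top mm 25.7
scene -0.056 0 z top mm 24.5
scene -0.056 0.03 z top mm 24.3
scene -0.056 0.055 z top mm 23.7
scene -0.004 -0.06 z top mm 19.8
scene -0.004 -0.03 z top mm 21.0
scene -0.004 0 z top mm 21.9
scene -0.004 0.03 z top mm 21.9
scene -0.004 0.055 z top mm 23.4
```

View pics/ov3.png

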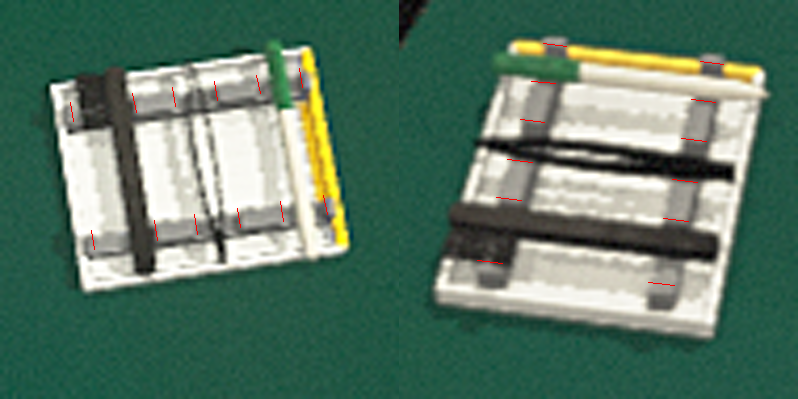

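The pen and tweezers lie flat between their groove sides and roughly centred, and the brush hasn't moved.

```bash
python3 -c "
from cell import r
print(r.hand_in())"
```

```text
the job is handed in; nothing more can be done
None
```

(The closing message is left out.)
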